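# Transfer the bench kit to the blue rack in reverse order

## Robot

A 6-joint arm with a two-finger parallel gripper is mounted at the origin on the work surface; the furniture and walls round the work are solid. World frame = base frame: x ahead of the robot, y to its left, z up, the work surface at z = 0. Lengths are in m, angles in degrees, forces in N, time in s.
With the tool pointing down it reaches from about 0.35 to 0.875 m from the base axis. Payload 4.2 kg.
Tool frame: the origin (TCP) lies midway between the tips of the shut fingers; the grasp point (between the pads) lies 19 mm behind it; z points along the fingers, y is the direction in which the jaws open and shut (so a half turn about z gives the same grasp; the last joint's range is limited). The gripper opens to 85 mm and grips with 20 to 120 N. Pads are 22 mm wide; open, the fingers measure 114 mm over their backs; the gripper's body (76 mm by 85 mm) begins 54 mm behind the grasp point. The pads swing forward as they close: fully open they stand 13 mm farther back than shut.
Start: joints at [89.129, 22.042, 0.453, 0, -68.411, -14.817], TCP at [0.169, 0.602, 0.231] pointing down, gripper open.
Joint ranges: [-179.83, 179.83], [-69.29, 118.12], [-61.27, 80.66], [-181.25, 117.63], [-171.15, -9.14], [-177.46, 177.46]. Speed limits (degrees/s): [159.86, 159.86, 180, 180, 180, 180].

## Interface

Orientations are given as a 3x3 rotation matrix whose columns are the frame's x, y, z axes.
In Python, from cell import manip gives the robot as it stands.
- The arm moves only by the shell command python3 -m handwheel 'ROWS' [FORCE]. ROWS is JSON, a list of rows, each an object with "rotation": the turn, a rotation vector about the tool's x, y, z each as a share of 120 degrees, from -1 to 1, a list of three; "xyz": the shift along the tool's x, y, z each as a share of 0.3 m, from -1 to 1, a list of three; "jaw": the closure, from -1 (fully open) to 1 (shut), so that 0 is half open. In form: [{"rotation": [rx, ry, rz], "xyz": [x, y, z], "jaw": jaw}, ...]. A call has 1 to 5 rows; each row is the pose to reach, as a shift and turn from the pose measured when the call began, along the tool's axes at that moment; what a row does not reach only later rows make up. A row lasts 1/8 s, in which the tool goes at most 62.5 mm and 10.7 degrees, less where a joint would pass 70% of its speed; a pose out of reach is approached as far as the arm can. A call with a number of a shift or a turn outside -1 to 1 is refused whole. A call with a gripper value outside its range is refused whole. The fingers move at their own pace and stop on an object; FORCE is the grip in N (left out, the last holds). Time passes only in rows, so rows that repeat a pose let the fingers close. It gives the time, the measured TCP pose, the force and the opening at its end, in the units of the state.
- manip.observe(): the state, without advancing time (a new reading comes with each control period).
- manip.grab_frame(name): name is "scene" or "top"; returns a dict with "image" (384x512x3 uint8, blue, green, red), "depth" (384x512 float32, m along the optical axis (not along the pixel's ray), 0 where there is no reading), "mtx" (3x3 intrinsics, pixels), "R" (3x3) and "t" (3): a world point X has camera coordinates R X + t. Camera axes: x right, y down, z forward; pixel columns grow to the right and rows downward; lengths in m; the calibration is good to about 2 mm. A picture is of the moment at which its call begins.
- manip.sign_off(): hands the job in, once; it reports no verdict.
The state is a dict: "t": time; "qpos": joint angles; "dq": joint speeds; "tau": joint torques, N m; "eef_pos": TCP position; "eef_rot": TCP orientation; "contact_force": force on the tool from outside, world axes, zero at the start; "ft_torque": the same for the moment, N m; "gripper_width": finger opening in m.
Only numpy, scipy, OpenCV 4.12 (cv2) and the standard library are available. Lean on these libraries where they do the work, as an engineer would, in place of code of your own. Each camera call takes 0.05 s, during which the arm holds its last target.

## Task

The next station works from the other end, so move the three parts from the grey rack to the blue rack in reverse order: seen from the robot, the leftmost part on the grey rack goes into the rightmost slot of the blue rack, the middle one into the middle slot, the rightmost into the leftmost. Leave each part lying flat on the floor of its own slot, along the slot and in the middle of it, released and still, and do not disturb the red bottle standing nearby.

Things in the scene. Friction and masses are not known exactly. Their poses are not given: they have to be found in the camera images.
- plug_gauge: bright silver plug gauge, 104 long, hexagonal grip 20 wide and 18 high with thinner round ends; its centre of mass is within 6 of its middle (mm). Origin: middle of its length and width at its underside; local y runs along its length, x across it, z up. Starts lying along a slot of the grey rack on its floor.
- black_sleeve: plain black round sleeve, 90 long, 22 wide and 22 high; it does not roll (mm). Origin: middle of its length and width at its underside; local y runs along its length, x across it, z up. Starts lying along a slot of the grey rack on its floor.
- ball_pin: steel pin 12 thick, 110 long, with a black ball knob of 28 at one end (y -55 to -26); grip the bare shaft at the origin, its axis there about 11 above the underside (mm). Origin: middle of its length and width at its underside; local y runs along its length, x across it, z up. Starts lying along a slot of the grey rack on its floor.
- plug_gauge_chip: yellow round chip, 20 in diameter, 3 high (mm), fixed on the near edge of the grey rack in front of the slot where the plug gauge starts (about 76 toward the robot from the part's middle); it stays there and so records that slot. Origin at the centre of its underside.
- black_sleeve_chip: green round chip, 20 in diameter, 3 high (mm), fixed on the near edge of the grey rack in front of the slot where the black sleeve starts (about 76 toward the robot from the part's middle); it stays there and so records that slot. Origin at the centre of its underside.
- ball_pin_chip: red round chip, 20 in diameter, 3 high (mm), fixed on the near edge of the grey rack in front of the slot where the ball pin starts (about 76 toward the robot from the part's middle); it stays there and so records that slot. Origin at the centre of its underside.
- grey_rack: light grey rack with black blocks, holds the parts at the start. Fixed plate 10 thick, x -94 to +66, y -115 to +115 (mm); origin at its underside, z up, x away from the robot (within 10 degrees), y left. Three slots in a row, centres at x 0, y +66, 0, -66; slots run along x, 46 wide; slot floor = plate top, z +10. Parts lie along x.
- blue_rack: blue rack with white blocks, empty at the start. Size, frame and slots just as the grey rack. On both, blocks 20 wide (y), 22 long (x), 16 high over the slot floor part the slots, at x -40 and +40, y -99, -33, +33, +99 (mm); the middle strip, x -29 to +29, is free of blocks: fingers can go down there on both sides of a part.
- locker_bottle: red plastic bottle with a white nozzle, 34 in diameter, 103 high (mm), standing loose between the robot and the racks; bystander. Origin at the centre of its underside.
Things that resemble listed ones, but are neither listed nor needed, are in the scene too. What is shaped like the black_sleeve but orange or yellow is not meant.

How it is judged (in metres and radians):
At the end, for the whole second after the job is handed in: Each part is at rest in the blue slot mirroring its starting slot (marked by its chip): origin within 15 mm of the slot centre across the slot and 20 mm along it, underside within 4 mm of the slot floor, length within 0.25 rad of the slot (either way round), tipped less than 0.2 rad (((y of plug_gauge_chip in the frame of grey_rack between 0.038 and 0.094 m and y of plug_gauge in the frame of blue_rack between -0.081 and -0.051 m) or (y of plug_gauge_chip in the frame of grey_rack between -0.028 and 0.028 m and y of plug_gauge in the frame of blue_rack between -0.015 and 0.015 m) or (y of plug_gauge_chip in the frame of grey_rack between -0.094 and -0.038 m and y of plug_gauge in the frame of blue_rack between 0.051 and 0.081 m)) and x of plug_gauge in the frame of blue_rack between -0.02 and 0.02 m and z of plug_gauge in the frame of blue_rack between 0.006 and 0.014 m and angle between the y axis of each of plug_gauge, black_sleeve, ball_pin and the x axis of blue_rack, either way round below 0.25 rad and angle between each of plug_gauge, black_sleeve, ball_pin's own z axis and vertical below 0.2 rad and linear speed of each of plug_gauge, black_sleeve, ball_pin below 0.02 m/s and angular speed of each of plug_gauge, black_sleeve, ball_pin below 0.2 rad/s and ((y of black_sleeve_chip in the frame of grey_rack between 0.038 and 0.094 m and y of black_sleeve in the frame of blue_rack between -0.081 and -0.051 m) or (y of black_sleeve_chip in the frame of grey_rack between -0.028 and 0.028 m and y of black_sleeve in the frame of blue_rack between -0.015 and 0.015 m) or (y of black_sleeve_chip in the frame of grey_rack between -0.094 and -0.038 m and y of black_sleeve in the frame of blue_rack between 0.051 and 0.081 m)) and x of black_sleeve in the frame of blue_rack between -0.02 and 0.02 m and z of black_sleeve in the frame of blue_rack between 0.006 and 0.014 m and ((y of ball_pin_chip in the frame of grey_rack between 0.038 and 0.094 m and y of ball_pin in the frame of blue_rack between -0.081 and -0.051 m) or (y of ball_pin_chip in the frame of grey_rack between -0.028 and 0.028 m and y of ball_pin in the frame of blue_rack between -0.015 and 0.015 m) or (y of ball_pin_chip in the frame of grey_rack between -0.094 and -0.038 m and y of ball_pin in the frame of blue_rack between 0.051 and 0.081 m)) and x of ball_pin in the frame of blue_rack between -0.02 and 0.02 m and z of ball_pin in the frame of blue_rack between 0.006 and 0.014 m); the robot touches nothing.
It fails at once if the red bottle was disturbed (moved over 30 mm or tipped over) (distance of locker_bottle from where it was at the start of the episode above 0.03 m or angle between locker_bottle's own z axis and vertical above 0.5 rad).
It also fails if it takes over 72 s, if anything falls off the work surface, if the arm or the gripper's body presses on something with over 40 N, if the wrist force passes 120 N, or if a joint passes its speed limit or range.

## Working session

There is one attempt and no reset: what is moved stays moved. The work goes in short steps, Python scripts to look and compute and a shell command to move; the robot and the scene stay as the last step left them, time stands still between calls to the robot, and variables do not carry over. Pictures are saved under pics/ and viewed, and the job is handed in when it is done.

```bash
ls; mkdir -p pics; python3 - <<'E'
from cell import manip
import cv2,numpy as np,pickle
o=manip.observe()
for k in o: print(k,np.round(o[k],3).tolist())
for n in("scene","top"):
    f=manip.grab_frame(n); cv2.imwrite(f"pics/{n}0.png",f["image"]); pickle.dump(f,open(f"{n}0.pkl","wb"))
    print(n,f["mtx"].tolist(),f["R"].round(3).tolist(),f["t"])
E
```

```text
pics
t 0.0
qpos [89.128, 22.09, 0.379, -0.029, -68.411, -14.816]
dq [0.01, 0.024, -0.065, 0.008, -0.005, -0.102]
tau [0.001, -39.228, 18.84, 4.186, -0.005, -0.0]
eef_pos [0.169, 0.601, 0.23]
eef_rot [[0.963, -0.271, -0.001], [-0.271, -0.963, -0.002], [0.0, 0.002, -1.0]]
contact_force [0.036, 0.187, 0.342]
ft_torque [-0.041, 0.024, 0.012]
gripper_width 0.085
scene [[354.14040095383973, 0.0, 246.42252732845344], [0.0, 354.14040095383973, 191.32273266231877], [0.0, 0.0, 1.0]] [[-0.601, -0.799, 0.016], [-0.422, 0.3, -0.856], [0.679, -0.521, -0.517]] [0.41050153 0.12549005 0.7914832 ]
top [[440.71175353636, 0.0, 252.33602327212722], [0.0, 440.71175353636, 198.20965824195355], [0.0, 0.0, 1.0]] [[-0.0, -0.999, -0.039], [-0.994, 0.005, -0.108], [0.108, 0.039, -0.993]] [0.25551515 0.38330485 0.86946722]
```

View pics/scene0.png

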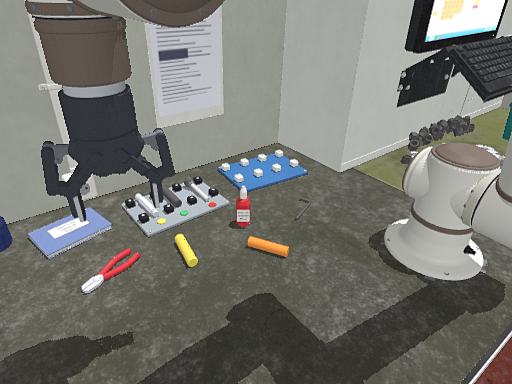

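View pics/top0.png

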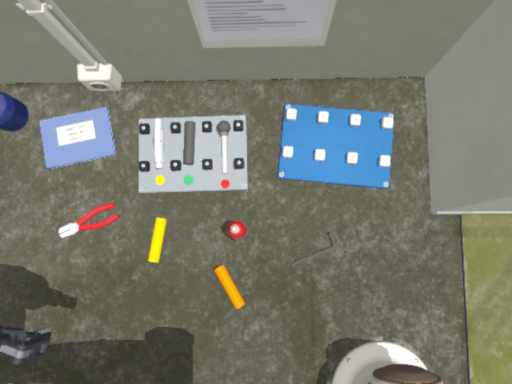

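The top view shows the grey rack at (192,153): the silver plug gauge is at (158,143) with the yellow chip at (160,180), the black sleeve at (189,143) with the green chip at (188,180), and the ball pin at (224,147) with its knob at the far end and the red chip at (225,184). The blue rack is at (336,146) and the red bottle at (236,230).

Possible mix-ups:
- The yellow sleeve at (157,240) and the orange one at (230,287) could be taken for the black sleeve, but both lie off the rack.
- The blue-violet box at (78,137) could be taken for the blue rack, but it has no blocks.

Next come the measurement and close crops.

```bash
cat > h.py <<'E'
import numpy as np,cv2,pickle
def px2w(f,u,v,z=None):
    K=f["mtx"];R=np.array(f["R"]);t=np.array(f["t"])
    ray=R.T@np.linalg.inv(K)@np.array([u,v,1.]); c=-R.T@t
    if z is None:
        d=f["depth"][int(round(v)),int(round(u))]; return c+ray*d
    return c+ray*(z-c[2])/ray[2]
def cloud(f):
    K=f["mtx"];R=np.array(f["R"]);t=np.array(f["t"]); h,w=f["depth"].shape
    u,v=np.meshgrid(np.arange(w),np.arange(h)); d=f["depth"]
    p=np.stack([(u-K[0,2])/K[0,0]*d,(v-K[1,2])/K[1,1]*d,d],-1)
    return (p-t)@R
E
python3 - <<'E'
from h import *
f=pickle.load(open("top0.pkl","rb")); P=cloud(f); im=f["image"]
hsv=cv2.cvtColor(im,cv2.COLOR_BGR2HSV)
def comps(name,m,amin,amax,box=None):
    n,l,s,c=cv2.connectedComponentsWithStats(m.astype(np.uint8))
    for i in range(1,n):
        if amin<=s[i,4]<=amax:
            ys,xs=np.where(l==i); q=P[ys,xs]
            pc=px2w(f,c[i][0],c[i][1],np.median(q[:,2]))
            print(name,c[i].round(1),s[i,4],"z",np.median(q[:,2]).round(4),"xy",pc[:2].round(4))
B=np.zeros(im.shape[:2],bool);B[100:192,275:400]=1
Z=P[...,2]
comps("whiteblk",B&(hsv[...,1]<60)&(hsv[...,2]>150),20,300)
B[:]=0;B[110:195,132:252]=1
comps("blackblk",B&(im.max(2)<60),15,500)
sat=hsv[...,1]>150
for n,h in(("y",30),("g",70),("r",0)):
    comps(n,B&sat&(np.abs(((hsv[...,0].astype(int)-h+90)%180)-90)<14),15,200)
B[:]=0;B[210:245,220:255]=1
comps("bottle",B&(hsv[...,1]>120)&((hsv[...,0]<10)|(hsv[...,0]>170)),20,900)
for u,v in((300,160),(336,140),(370,130),(175,145),(205,180),(205,150),(230,200),(300,200),(120,200)): print(u,v,P[v,u].round(4))
print("wall row", [P[v,300].round(3).tolist() for v in (60,75,80,85)], [P[150,u].round(3).tolist() for u in (415,428,440)])
c=im[95:200,125:405]; cv2.imwrite("pics/crop0.png",cv2.resize(c,None,fx=2.85,fy=2.85,interpolation=cv2.INTER_CUBIC))
E
```

```text
whiteblk [290.5 112.8] 136 z 0.0241 xy [0.5617 0.1754]
whiteblk [322.8 116.6] 120 z 0.0243 xy [0.5529 0.1091]
whiteblk [387.5 121.6] 143 z 0.0238 xy [ 0.5408 -0.0227]
whiteblk [354.9 119.6] 123 z 0.0247 xy [0.5457 0.0436]
whiteblk [287.2 151.5] 120 z 0.0245 xy [0.4801 0.1829]
whiteblk [319.3 154.6] 121 z 0.0248 xy [0.4731 0.1177]
whiteblk [351.8 157.4] 123 z 0.0246 xy [0.4667 0.0518]
whiteblk [384.3 160.5] 128 z 0.0244 xy [ 0.4597 -0.0135]
whiteblk [281.2 173.9] 21 z 0.0103 xy [0.4361 0.1952]
whiteblk [385.2 183.8] 20 z 0.0108 xy [ 0.4141 -0.0174]
blackblk [146.2 129.9] 17 z 0.0237 xy [0.5289 0.4767]
y [159.6 179.5] 53 z 0.0122 xy [0.4255 0.449 ]
g [188.  179.2] 41 z 0.0119 xy [0.4258 0.3893]
r [224.7 183.3] 52 z 0.0119 xy [0.4169 0.3126]
bottle [236.8 229.7] 212 z 0.0642 xy [0.3188 0.2832]
300 160 [0.4651 0.156  0.0098]
336 140 [0.5069 0.0807 0.0092]
370 130 [0.5277 0.0097 0.0083]
175 145 [0.4994 0.4184 0.0098]
205 180 [0.4243 0.3539 0.0104]
205 150 [0.4885 0.355  0.0077]
230 200 [0.3832 0.3023 0.0004]
300 200 [0.3825 0.1563 0.0004]
120 200 [0.3841 0.5352 0.001 ]
wall row [[0.648, 0.159, 0.086], [0.649, 0.154, 0.009], [0.642, 0.153, -0.002], [0.629, 0.153, 0.002]] [[0.487, -0.084, -0.002], [0.486, -0.11, 0.001], [0.472, -0.11, 0.065]]
```

View pics/crop0.png

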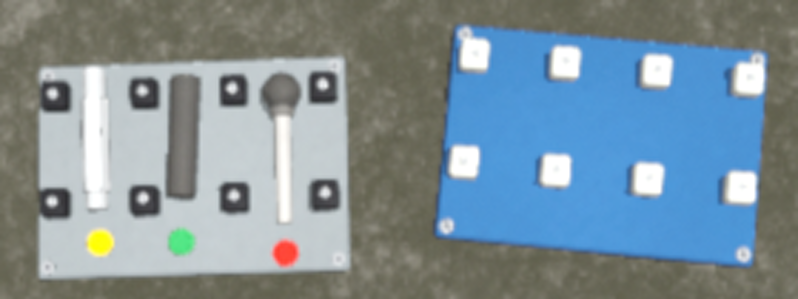

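```bash
cat >> h.py <<'E'
def fit(local,world):
    a=np.array(local);b=np.array(world);am=a.mean(0);bm=b.mean(0)
    H=(a-am).T@(b-bm);th=np.arctan2(H[0,1]-H[1,0],H[0,0]+H[1,1])
    R=np.array([[np.cos(th),-np.sin(th)],[np.sin(th),np.cos(th)]])
    o=bm-R@am; return o,th,R,np.abs((a@R.T+o)-b).max()
E
python3 - <<'E'
from h import *
f=pickle.load(open("top0.pkl","rb")); P=cloud(f); im=f["image"]
L=[(40,99),(40,33),(40,-33),(40,-99),(-40,99),(-40,33),(-40,-33),(-40,-99)]
L=np.array(L)/1000
W=[(.5617,.1754),(.5529,.1091),(.5457,.0436),(.5408,-.0227),(.4801,.1829),(.4731,.1177),(.4667,.0518),(.4597,-.0135)]
# use z=0.026 tops for pixel
pix=[(290.5,112.8),(322.8,116.6),(354.9,119.6),(387.5,121.6),(287.2,151.5),(319.3,154.6),(351.8,157.4),(384.3,160.5)]
W=[px2w(f,*p,.026)[:2] for p in pix]
o,th,R,e=fit(L,W); print("blue",o.round(4),np.degrees(th).round(2),e.round(4))
for y in(.066,0,-.066): print(" slot",y,(R@[0,y]+o).round(4))
# grey: from depth, z>0.018 points
g=np.array([(55,95),(143,93),(233,89),(323,87),(55,202),(143,200),(234,197),(324,194)])
c=[]
gray=im.max(2)
for x,y in g:
    u0=125+x/2.85;v0=95+y/2.85
    yy,xx=np.mgrid[int(v0)-8:int(v0)+9,int(u0)-8:int(u0)+9]
    w=np.clip(110-gray[yy,xx].astype(float),0,None)
    u=(w*xx).sum()/w.sum();v=(w*yy).sum()/w.sum(); c.append(px2w(f,u,v,.022)[:2]); print((u-u0).round(1),(v-v0).round(1),end=' ')
W=np.array([px2w(f,125+x/2.85,95+y/2.85,.026)[:2] for x,y in g]);
for w in (W,np.array(c)):
    o,th,R,e=fit(L,w); print("grey",o.round(4),np.degrees(th).round(2),e.round(4))
o,th,R,e=fit(L,W)
for y in(.066,0,-.066): print(" slot",y,(R@[0,y]+o).round(4))
Q=P.copy(); loc=(P[...,:2]-o)@R
for n,y in(("plug",.066),("sleeve",0),("pin",-.066)):
    m=(np.abs(loc[...,1]-y)<.021)&(np.abs(loc[...,0])<.064)&(P[...,2]>.0155)&(P[...,2]<.05)
    q=loc[m]; 
    lo,hi=q.min(0),q.max(0)
    cs=[]
    for a in np.arange(-.06,.06,.01):
        s=m&(loc[...,0]>=a)&(loc[...,0]<a+.01)
        if s.sum()>2: cs.append((round(a*1e3),(loc[s][:,1].mean()*1e3).round(1),(np.ptp(loc[s][:,1])*1e3).round(0),(np.percentile(P[s][:,2],90)*1e3).round(1)))
    print(n,m.sum(),lo.round(4),hi.round(4)); print(cs)
E
```

```text
blue [0.5097 0.0808] -5.96 0.0014
 slot 0.066 [0.5165 0.1464]
 slot 0 [0.5097 0.0808]
 slot -0.066 [0.5028 0.0152]
-0.0 0.7 0.2 0.4 -0.2 0.8 -0.8 0.7 -0.6 0.1 0.3 0.1 -0.2 0.1 -0.6 0.4 grey [0.4939 0.3812] 1.21 0.0014
grey [0.4939 0.3824] 1.14 0.0013
 slot 0.066 [0.4925 0.4472]
 slot 0 [0.4939 0.3812]
 slot -0.066 [0.4953 0.3152]
plug 448 [-0.0441  0.0598] [0.06   0.0792]
[(-50, np.float64(68.9), np.float64(15.0), np.float64(28.2)), (-40, np.float64(68.4), np.float64(19.0), np.float64(27.8)), (-30, np.float64(68.1), np.float64(19.0), np.float64(28.4)), (-20, np.float64(68.5), np.float64(19.0), np.float64(28.2)), (-10, np.float64(68.6), np.float64(19.0), np.float64(28.4)), (0, np.float64(68.8), np.float64(19.0), np.float64(28.3)), (10, np.float64(68.7), np.float64(17.0), np.float64(29.4)), (20, np.float64(69.6), np.float64(17.0), np.float64(28.1)), (30, np.float64(69.5), np.float64(17.0), np.float64(29.1)), (40, np.float64(70.4), np.float64(15.0), np.float64(28.0)), (50, np.float64(70.6), np.float64(16.0), np.float64(27.0))]
sleeve 461 [-0.0381 -0.0073] [0.0523 0.0177]
[(-40, np.float
[... 596 characters left out ...]
-0.0816] [ 0.0489 -0.0542]
[(-60, np.float64(-67.9), np.float64(11.0), np.float64(22.1)), (-50, np.float64(-67.9), np.float64(11.0), np.float64(22.8)), (-40, np.float64(-68.3), np.float64(10.0), np.float64(23.2)), (-30, np.float64(-67.8), np.float64(10.0), np.float64(25.2)), (-20, np.float64(-67.7), np.float64(9.0), np.float64(26.4)), (-10, np.float64(-68.3), np.float64(9.0), np.float64(27.6)), (0, np.float64(-67.8), np.float64(9.0), np.float64(28.4)), (10, np.float64(-68.2), np.float64(13.0), np.float64(31.1)), (20, np.float64(-68.2), np.float64(23.0), np.float64(35.3)), (30, np.float64(-68.7), np.float64(27.0), np.float64(38.6)), (40, np.float64(-68.7), np.float64(27.0), np.float64(38.2))]
```

```bash
cat > go.py <<'E'
import sys,numpy as np
from scipy.spatial.transform import Rotation as Ro
from cell import manip
x,y,z,psi=map(float,sys.argv[1:5]); p=np.radians(psi)
o=manip.observe(); R=np.array(o["eef_rot"]); t=np.array(o["eef_pos"])
D=np.array([[np.cos(p),np.sin(p),0],[np.sin(p),-np.cos(p),0],[0,0,-1]])
d=R.T@(np.array([x,y,z])-t); rv=Ro.from_matrix(R.T@D).as_rotvec(degrees=True)
print("t",o["t"],"pos",t.round(4),"w",round(o["gripper_width"],4),"F",np.round(o["contact_force"],1),"q",np.round(o["qpos"],1))
print("rot",(rv/120).round(3).tolist(),"xyz",(d/.3).round(3).tolist(),"dist",np.linalg.norm(d).round(3),"ang",np.linalg.norm(rv).round(1))
E
python3 go.py .5004 .4502 .1 2.5
python3 - <<'E'
from h import *
f=pickle.load(open("top0.pkl","rb")); P=cloud(f)
m=(P[...,2]>.06)&(P[...,0]>.3)&(P[...,0]<.64)&(P[...,1]>-.1)
v,u=np.where(m)
for y in np.arange(-.1,.9,.05):
    s=m&(P[...,1]>=y)&(P[...,1]<y+.05)
    if s.sum()>3: print(y.round(2),s.sum(),P[s].min(0).round(3),P[s].max(0).round(3))
E
```

```text
t 0.1 pos [0.1688 0.6012 0.2303] w 0.0852 F [-0.6 -0.6 -0.2] q [ 89.1  22.1   0.4  -0.  -68.4 -14.8]
rot [0.001, 0.0, -0.152] xyz [1.2, 0.185, 0.435] dist 0.387 ang 18.2
0.25 216 [0.303 0.269 0.06 ] [0.336 0.299 0.105]
0.3 7 [0.314 0.3   0.061] [0.326 0.3   0.066]
0.5 168 [0.615 0.534 0.061] [0.64  0.55  0.088]
0.55 1457 [0.613 0.55  0.06 ] [0.64  0.6   0.337]
0.6 5 [0.619 0.6   0.081] [0.639 0.603 0.083]
0.7 59 [0.553 0.743 0.06 ] [0.588 0.75  0.072]
0.75 215 [0.538 0.75  0.06 ] [0.602 0.769 0.08 ]
```

```bash
python3 -m handwheel '[{"rotation":[0,0,-0.076],"xyz":[0.2,0.03,0.05],"jaw":-0.2},{"rotation":[0,0,-0.152],"xyz":[0.4,0.06,0.1],"jaw":-0.2},{"rotation":[0,0,-0.152],"xyz":[0.6,0.09,0.15],"jaw":-0.2},{"rotation":[0,0,-0.152],"xyz":[0.78,0.12,0.2],"jaw":-0.2},{"rotation":[0,0,-0.152],"xyz":[0.95,0.15,0.25],"jaw":-0.2}]' 40; python3 go.py .5004 .4502 .09 2.5
```

```text
t: 0.72
eef_pos: [0.4325, 0.4794, 0.1545]
eef_rot: [[0.999, 0.044, -0.001], [0.044, -0.999, -0.003], [-0.001, 0.003, -1.0]]
contact_force: [-0.3, 0.2, 0.6]
gripper_width: 0.0512
t 0.725 pos [0.4325 0.4794 0.1545] w 0.0512 F [-0.3  0.2  0.6] q [ 62.3  27.5  -2.4   0.  -60.3  30.2]
rot [0.001, 0.001, 0.0] xyz [0.222, 0.107, 0.215] dist 0.098 ang 0.2
```

```bash
python3 -m handwheel '[{"rotation":[0.001,0.001,0],"xyz":[0.11,0.05,0.1],"jaw":-0.2},{"rotation":[0.001,0.001,0],"xyz":[0.222,0.107,0.215],"jaw":-0.2},{"rotation":[0.001,0.001,0],"xyz":[0.222,0.107,0.25],"jaw":-0.2},{"rotation":[0.001,0.001,0],"xyz":[0.222,0.107,0.25],"jaw":-0.2}]'; python3 go.py .5004 .4502 .014 2.5
python3 - <<'E'
from cell import manip
import cv2
a=manip.grab_frame("top")["image"][90:210,120:280];b=manip.grab_frame("scene")["image"][130:250,60:220]
cv2.imwrite("pics/a1.png",cv2.hconcat([cv2.resize(x,(400,300),interpolation=cv2.INTER_CUBIC) for x in(a,b)]))
E
```

```text
t: 1.23
eef_pos: [0.4998, 0.4495, 0.0782]
eef_rot: [[0.999, 0.044, -0.001], [0.044, -0.999, -0.003], [-0.001, 0.003, -1.0]]
contact_force: [0.3, 0.3, 1.1]
gripper_width: 0.0512
t 1.225 pos [0.4998 0.4495 0.0782] w 0.0512 F [0.3 0.3 1.1] q [ 55.7  34.   -2.8   0.1 -53.3  36.7]
rot [0.001, 0.0, 0.0] xyz [0.002, -0.003, 0.214] dist 0.064 ang 0.2
```

View pics/a1.png

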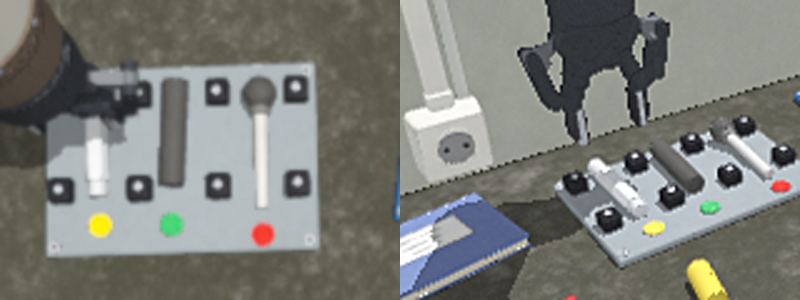

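The gripper stands over the silver part in the left slot, at about (95,165) in the left half of the picture, with the fingers on both sides of it. I'm going down now.

```bash
python3 -m handwheel '[{"rotation":[0.001,0,0],"xyz":[0.002,-0.003,0.11],"jaw":-0.2},{"rotation":[0.001,0,0],"xyz":[0.002,-0.003,0.19],"jaw":-0.2},{"rotation":[0.001,0,0],"xyz":[0.002,-0.003,0.212],"jaw":-0.2},{"rotation":[0.001,0,0],"xyz":[0.002,-0.003,0.212],"jaw":-0.2}]' && python3 go.py .5004 .4502 .014 2.5 &&  python3 -m handwheel '[{"rotation":[0,0,0],"xyz":[0,0,0],"jaw":0.8},{"rotation":[0,0,0],"xyz":[0,0,0],"jaw":0.8},{"rotation":[0,0,0],"xyz":[0,0,0],"jaw":0.8},{"rotation":[0,0,0],"xyz":[0,0,0],"jaw":0.8}]' 50; python3 go.py .5 .45 .09 2.5
```

```text
t: 1.82
eef_pos: [0.5006, 0.4531, 0.018]
eef_rot: [[0.999, 0.047, 0.003], [0.047, -0.999, 0.004], [0.003, -0.004, -1.0]]
contact_force: [0.4, 0.3, 0.0]
gripper_width: 0.0515
t 1.825 pos [0.5006 0.4531 0.018 ] w 0.0515 F [0.4 0.3 0. ] q [ 55.9  38.   -5.4   0.  -46.3  36.8]
rot [-0.002, -0.002, 0.002] xyz [-0.001, 0.01, 0.013] dist 0.005 ang 0.3
t: 2.33
eef_pos: [0.5012, 0.4535, 0.0199]
eef_rot: [[0.999, 0.047, 0.005], [0.047, -0.999, 0.005], [0.005, -0.005, -1.0]]
contact_force: [-1.9, -1.2, 5.8]
gripper_width: 0.0163
t 2.325 pos [0.5012 0.4535 0.0199] w 0.0163 F [-1.9 -1.2  5.8] q [ 55.8  37.9  -5.3   0.1 -46.4  36.8]
rot [-0.002, -0.002, 0.002] xyz [-0.003, 0.01, -0.234] dist 0.07 ang 0.5
```

The jaws stopped at 16.3 mm on a 20 mm grip, with the TCP about 5 mm too high. That puts them on the hexagon's upper slopes, so I'll open and go lower.

```bash
python3 -m handwheel '[{"rotation":[0,0,0],"xyz":[0,0,0],"jaw":-0.2},{"rotation":[0,0,0],"xyz":[0,0,0],"jaw":-0.2},{"rotation":[0,0,0],"xyz":[0,0,0],"jaw":-0.2}]'; python3 go.py .5004 .4502 .0125 2.5
```

```text
t: 2.7
eef_pos: [0.5011, 0.4535, 0.0197]
eef_rot: [[0.999, 0.047, 0.005], [0.047, -0.999, 0.005], [0.005, -0.005, -1.0]]
contact_force: [0.5, -0.4, -0.1]
gripper_width: 0.051
t 2.7 pos [0.5011 0.4535 0.0197] w 0.051 F [ 0.5 -0.4 -0.1] q [ 55.8  37.9  -5.3   0.1 -46.4  36.8]
rot [-0.002, -0.002, 0.002] xyz [-0.003, 0.011, 0.024] dist 0.008 ang 0.4
```

```bash
python3 go.py .5004 .4502 .0125 2.5;python3 - <<'E'
from cell import manip
import cv2
a=manip.grab_frame("top")["image"][90:210,120:280];b=manip.grab_frame("scene")["image"][130:250,60:220]
cv2.imwrite("pics/a2.png",cv2.hconcat([cv2.resize(x,(400,300),interpolation=cv2.INTER_CUBIC) for x in(a,b)]))
E
```

```text
t 2.7 pos [0.5011 0.4535 0.0197] w 0.051 F [ 0.5 -0.4 -0.1] q [ 55.8  37.9  -5.3   0.1 -46.4  36.8]
rot [-0.002, -0.002, 0.002] xyz [-0.003, 0.011, 0.024] dist 0.008 ang 0.4
```

View pics/a2.png

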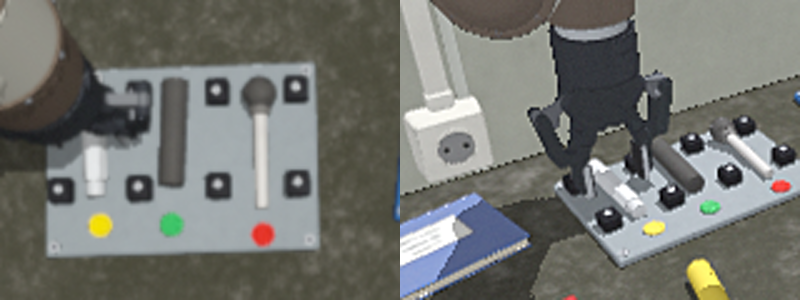

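Both fingers are low beside the silver grip at about (600,180), with the part still in its slot. I'll correct the remaining offset and lower.

```bash
python3 -m handwheel '[{"rotation":[-0.002,-0.002,0.002],"xyz":[-0.003,0.011,0.012],"jaw":-0.2},{"rotation":[-0.002,-0.002,0.002],"xyz":[-0.003,0.011,0.024],"jaw":-0.2},{"rotation":[-0.002,-0.002,0.002],"xyz":[-0.003,0.011,0.024],"jaw":-0.2}]'; python3 go.py .5004 .4502 .0125 2.5
```

```text
t: 3.18
eef_pos: [0.5002, 0.4498, 0.0118]
eef_rot: [[0.999, 0.043, -0.0], [0.043, -0.999, -0.0], [-0.0, 0.0, -1.0]]
contact_force: [-0.3, 0.9, -0.4]
gripper_width: 0.0513
t 3.175 pos [0.5002 0.4498 0.0118] w 0.0513 F [-0.3  0.9 -0.4] q [ 55.7  38.4  -5.8   0.  -45.9  36.7]
rot [0.0, 0.0, -0.0] xyz [0.001, -0.001, -0.002] dist 0.001 ang 0.1
```

```bash
python3 -m handwheel '[{"rotation":[0,0,0],"xyz":[0,0,-0.002],"jaw":0.8},{"rotation":[0,0,0],"xyz":[0,0,-0.002],"jaw":0.8},{"rotation":[0,0,0],"xyz":[0,0,-0.002],"jaw":0.8},{"rotation":[0,0,0],"xyz":[0,0,-0.002],"jaw":0.8}]' 60; python3 go.py .5 .45 .10 2.5
```

```text
t: 3.68
eef_pos: [0.5005, 0.4504, 0.013]
eef_rot: [[0.999, 0.043, 0.001], [0.043, -0.999, 0.001], [0.001, -0.001, -1.0]]
contact_force: [0.5, 0.7, 2.2]
gripper_width: 0.0173
t 3.675 pos [0.5005 0.4504 0.013 ] w 0.0173 F [0.5 0.7 2.2] q [ 55.7  38.3  -5.7   0.  -45.9  36.7]
rot [-0.0, -0.0, -0.0] xyz [-0.001, 0.001, -0.29] dist 0.087 ang 0.1
```

```bash
python3 -m handwheel '[{"rotation":[0,0,0],"xyz":[0,0,-0.03],"jaw":0.8},{"rotation":[0,0,0],"xyz":[0,0,-0.07],"jaw":0.8},{"rotation":[0,0,0],"xyz":[0,0,-0.1],"jaw":0.8},{"rotation":[0,0,0],"xyz":[0,0,-0.1],"jaw":0.8}]' 80; python3 go.py .5 .45 .10 2.5
python3 - <<'E'
from cell import manip
import cv2
a=manip.grab_frame("top")["image"][90:210,120:280];b=manip.grab_frame("scene")["image"][130:250,60:220]
cv2.imwrite("pics/a3.png",cv2.hconcat([cv2.resize(x,(400,300),interpolation=cv2.INTER_CUBIC) for x in(a,b)]))
E
```

```text
t: 4.18
eef_pos: [0.5009, 0.4508, 0.0442]
eef_rot: [[0.999, 0.043, 0.002], [0.043, -0.999, 0.003], [0.002, -0.003, -1.0]]
contact_force: [0.7, 0.1, -1.5]
gripper_width: 0.0163
t 4.175 pos [0.5009 0.4508 0.0442] w 0.0163 F [ 0.7  0.1 -1.5] q [ 55.7  36.2  -4.4   0.  -49.2  36.7]
rot [-0.001, -0.001, -0.0] xyz [-0.003, 0.002, -0.186] dist 0.056 ang 0.2
```

View pics/a3.png

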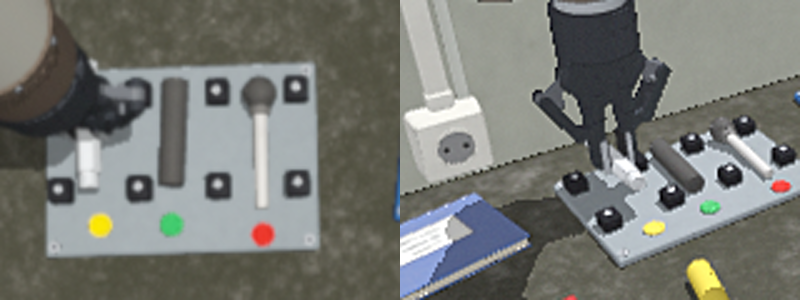

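The silver part is lifted clear and lies horizontally in the jaws at about (625,172), while the sleeve and pin are untouched. Next I raise it and carry it to the rightmost blue slot.

```bash
python3 -m handwheel '[{"rotation":[0,0,0],"xyz":[0,0,-0.15],"jaw":0.8},{"rotation":[0,0,0],"xyz":[0,0.05,-0.3],"jaw":0.8},{"rotation":[0,0,0.02],"xyz":[0,0.2,-0.38],"jaw":0.8},{"rotation":[0,0,0.04],"xyz":[0.01,0.38,-0.38],"jaw":0.8},{"rotation":[0,0,0.07],"xyz":[0.02,0.55,-0.38],"jaw":0.8}]' 80; python3 go.py .5028 .0152 .15 -6
```

```text
t: 4.9
eef_pos: [0.5129, 0.2838, 0.1568]
eef_rot: [[0.994, -0.105, 0.0], [-0.105, -0.994, 0.001], [-0.0, -0.001, -1.0]]
contact_force: [-0.0, 0.0, -1.8]
gripper_width: 0.0168
t 4.9 pos [0.5129 0.2838 0.1568] w 0.0168 F [-0.   0.  -1.8] q [ 44.8  21.9 -11.2  -0.  -56.9  39.2]
rot [-0.0, 0.0, -0.0] xyz [0.061, 0.894, 0.022] dist 0.269 ang 0.1
```

```bash
python3 -m handwheel '[{"rotation":[0,0,0],"xyz":[0.012,0.18,0],"jaw":0.8},{"rotation":[0,0,0],"xyz":[0.024,0.36,0],"jaw":0.8},{"rotation":[0,0,0],"xyz":[0.036,0.54,0],"jaw":0.8},{"rotation":[0,0,0],"xyz":[0.05,0.74,0],"jaw":0.8},{"rotation":[0,0,0],"xyz":[0.061,0.894,0.02],"jaw":0.8}]' 80; python3 go.py .5028 .0152 .06 -6
```

```text
t: 5.52
eef_pos: [0.5024, 0.0131, 0.1507]
eef_rot: [[0.994, -0.106, 0.0], [-0.106, -0.994, 0.001], [0.0, -0.001, -1.0]]
contact_force: [0.9, -0.5, -2.5]
gripper_width: 0.0166
t 5.525 pos [0.5024 0.0131 0.1507] w 0.0166 F [ 0.9 -0.5 -2.5] q [ 20.   14.7 -23.1  -0.1 -52.2  63.9]
rot [-0.0, -0.0, -0.001] xyz [0.001, -0.007, 0.302] dist 0.091 ang 0.1
```

```bash
python3 -m handwheel '[{"rotation":[0,0,0],"xyz":[0.001,-0.007,0.15],"jaw":0.8},{"rotation":[0,0,0],"xyz":[0.001,-0.007,0.3],"jaw":0.8},{"rotation":[0,0,0],"xyz":[0.001,-0.007,0.33],"jaw":0.8},{"rotation":[0,0,0],"xyz":[0.001,-0.007,0.33],"jaw":0.8}]' 80; python3 go.py .5028 .0152 .014 -6
python3 - <<'E'
from h import *
from cell import manip
f=manip.grab_frame("top"); o=manip.observe()["eef_pos"]
P=cloud(f); d=P[...,:2]-np.array(o[:2]); th=np.radians(-6); R=np.array([[np.cos(th),-np.sin(th)],[np.sin(th),np.cos(th)]])
l=d@R
m=(np.abs(l[...,0])<.075)&(np.abs(l[...,1])<.025)&(P[...,2]>.032)&(P[...,2]<.085)
for a in np.arange(-.07,.07,.01):
    s=m&(l[...,0]>=a)&(l[...,0]<a+.01)
    if s.sum()>2: print(round(a*1e3),s.sum(),l[s][:,1].min().round(4),l[s][:,1].max().round(4),np.median(P[s][:,2]).round(4),np.percentile(P[s][:,2],90).round(4))
b=manip.grab_frame("scene")["image"][110:230,190:350]
cv2.imwrite("pics/a4.png",cv2.hconcat([cv2.resize(x,(400,300),interpolation=cv2.INTER_CUBIC) for x in(f["image"][90:210,260:420],b)]))
E
```

```text
t: 6.02
eef_pos: [0.5033, 0.0154, 0.0519]
eef_rot: [[0.994, -0.105, 0.0], [-0.105, -0.994, 0.0], [0.0, -0.0, -1.0]]
contact_force: [-0.2, 0.2, -1.2]
gripper_width: 0.0167
t 6.025 pos [0.5033 0.0154 0.0519] w 0.0167 F [-0.2  0.2 -1.2] q [ 20.2  22.7 -29.3  -0.  -38.   63.7]
rot [-0.0, -0.0, -0.0] xyz [-0.002, 0.001, 0.126] dist 0.038 ang 0.0
-20 9 -0.0139 -0.0081 0.0776 0.0839
-10 14 -0.0211 -0.0024 0.0651 0.0702
```

View pics/a4.png

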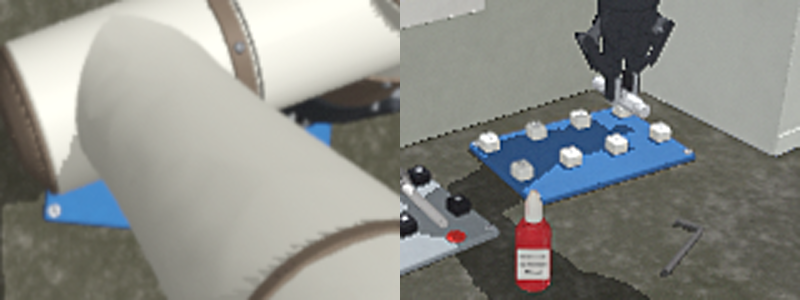

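The top view is blocked by the arm. The scene view shows the silver part level at about (620,95), over the rightmost slot and parallel to the line from block to block. I'm lowering it slowly.

```bash
python3 -m handwheel '[{"rotation":[0,0,0],"xyz":[-0.002,0.001,0.05],"jaw":0.8},{"rotation":[0,0,0],"xyz":[-0.002,0.001,0.09],"jaw":0.8},{"rotation":[0,0,0],"xyz":[-0.002,0.001,0.115],"jaw":0.8},{"rotation":[0,0,0],"xyz":[-0.002,0.001,0.12],"jaw":0.8},{"rotation":[0,0,0],"xyz":[-0.002,0.001,0.12],"jaw":0.8}]' 80; python3 go.py .5028 .0152 .0135 -6
```

```text
t: 6.75
eef_pos: [0.5039, 0.0157, 0.0171]
eef_rot: [[0.994, -0.105, 0.003], [-0.105, -0.994, 0.002], [0.003, -0.002, -1.0]]
contact_force: [-0.2, -0.1, -1.7]
gripper_width: 0.0163
t 6.75 pos [0.5039 0.0157 0.0171] w 0.0163 F [-0.2 -0.1 -1.7] q [ 20.3  26.  -31.   -0.  -32.8  63.8]
rot [-0.001, -0.002, -0.0] xyz [-0.004, 0.002, 0.012] dist 0.004 ang 0.2
```

Still hanging free: the force is just the part's weight.

```bash
python3 -m handwheel '[{"rotation":[-0.001,-0.002,0],"xyz":[-0.004,0.002,0.006],"jaw":0.8},{"rotation":[-0.001,-0.002,0],"xyz":[-0.004,0.002,0.012],"jaw":0.8},{"rotation":[-0.001,-0.002,0],"xyz":[-0.004,0.002,0.012],"jaw":0.8}]' 80; python3 go.py .5028 .0152 .012 -6
```

```text
t: 7.12
eef_pos: [0.5026, 0.0152, 0.0135]
eef_rot: [[0.994, -0.105, -0.001], [-0.105, -0.994, -0.0], [-0.001, 0.0, -1.0]]
contact_force: [-0.6, -0.2, -3.4]
gripper_width: 0.0164
t 7.125 pos [0.5026 0.0152 0.0135] w 0.0164 F [-0.6 -0.2 -3.4] q [ 20.3  26.3 -31.2  -0.  -32.6  63.8]
rot [0.0, 0.0, -0.0] xyz [0.001, -0.0, 0.005] dist 0.002 ang 0.1
```

```bash
python3 -m handwheel '[{"rotation":[0,0,0],"xyz":[0,0,0.005],"jaw":0.8},{"rotation":[0,0,0],"xyz":[0,0,0.005],"jaw":0.8}]' 80; python3 go.py .5028 .0152 .012 -6
```

```text
t: 7.38
eef_pos: [0.5028, 0.0152, 0.013]
eef_rot: [[0.995, -0.104, -0.0], [-0.104, -0.995, -0.0], [-0.0, 0.0, -1.0]]
contact_force: [-2.7, 1.1, 6.4]
gripper_width: 0.0168
t 7.375 pos [0.5028 0.0152 0.013 ] w 0.0168 F [-2.7  1.1  6.4] q [ 20.3  26.4 -31.2   0.  -32.5  63.8]
rot [0.0, 0.0, 0.0] xyz [-0.0, 0.0, 0.003] dist 0.001 ang 0.0
```

Contact shows as +6.4 N upward. I'll release and then rise.

```bash
python3 -m handwheel '[{"rotation":[0,0,0],"xyz":[0,0,0],"jaw":0.3},{"rotation":[0,0,0],"xyz":[0,0,0],"jaw":-0.2},{"rotation":[0,0,0],"xyz":[0,0,0],"jaw":-0.2},{"rotation":[0,0,0],"xyz":[0,0,-0.05],"jaw":-0.2},{"rotation":[0,0,0],"xyz":[0,0,-0.2],"jaw":-0.2}]' ; python3 go.py .49 .23 .16 0
```

```text
t: 8.0
eef_pos: [0.5014, 0.0148, 0.0725]
eef_rot: [[0.995, -0.104, -0.006], [-0.104, -0.995, -0.002], [-0.005, 0.003, -1.0]]
contact_force: [2.0, 0.9, 0.8]
gripper_width: 0.0509
t 8.0 pos [0.5014 0.0148 0.0725] w 0.0509 F [2.  0.9 0.8] q [ 20.3  20.8 -28.2  -0.  -41.3  63.8]
rot [0.001, 0.003, -0.05] xyz [-0.114, -0.709, -0.293] dist 0.233 ang 6.0
```

```bash
python3 -m handwheel '[{"rotation":[0,0,0],"xyz":[0,0,-0.2],"jaw":-0.2},{"rotation":[0,0,0],"xyz":[0,-0.15,-0.3],"jaw":-0.2},{"rotation":[0,0,-0.02],"xyz":[0,-0.35,-0.4],"jaw":-0.2},{"rotation":[0,0,-0.04],"xyz":[0,-0.55,-0.4],"jaw":-0.2},{"rotation":[0,0,-0.04],"xyz":[0,-0.75,-0.4],"jaw":-0.2}]' ; python3 go.py .5008 .385 .08 -1.7
```

```text
t: 8.62
eef_pos: [0.5257, 0.2407, 0.1941]
eef_rot: [[1.0, -0.021, -0.003], [-0.021, -1.0, -0.0], [-0.003, 0.0, -1.0]]
contact_force: [1.2, -0.4, 0.5]
gripper_width: 0.0512
t 8.625 pos [0.5257 0.2407 0.1941] w 0.0512 F [ 1.2 -0.4  0.5] q [ 40.6  19.3  -9.3  -0.1 -61.6  48.3]
rot [0.0, 0.001, 0.004] xyz [-0.092, -0.479, 0.381] dist 0.186 ang 0.5
```

```bash
python3 -m handwheel '[{"rotation":[0,0,0.004],"xyz":[-0.03,-0.16,0],"jaw":-0.2},{"rotation":[0,0,0.004],"xyz":[-0.06,-0.32,0.1],"jaw":-0.2},{"rotation":[0,0,0.004],"xyz":[-0.092,-0.479,0.2],"jaw":-0.2},{"rotation":[0,0,0.004],"xyz":[-0.092,-0.479,0.35],"jaw":-0.2},{"rotation":[0,0,0.004],"xyz":[-0.092,-0.479,0.38],"jaw":-0.2}]' ; python3 go.py .5008 .385 .013 -1.7
cat > slot.py <<'E'
from h import *
from cell import manip
import sys
f=manip.grab_frame("top"); P=cloud(f)
def rep(o,th,tag):
    th=np.radians(th);R=np.array([[np.cos(th),-np.sin(th)],[np.sin(th),np.cos(th)]])
    l=(P[...,:2]-o)@R
    for y in(.066,0,-.066):
        m=(np.abs(l[...,1]-y)<.022)&(np.abs(l[...,0])<.07)&(P[...,2]>.0155)&(P[...,2]<.05)
        if m.sum()<60: print(tag,y,"empty",m.sum()); continue
        q=l[m]; A=np.polyfit(q[:,0],q[:,1],1)
        print(tag,y,m.sum(),"x",q[:,0].min().round(4),q[:,0].max().round(4),"y0 off",(A[1]-y).round(4),"slope deg",np.degrees(A[0]).round(1),"z",np.percentile(P[m][:,2],95).round(4))
rep(np.array([.5097,.0808]),-5.96,"blue"); rep(np.array([.4939,.3812]),1.21,"grey")
s=manip.grab_frame("scene")
a=f["image"][90:210,120:420]
cv2.imwrite(f"pics/{sys.argv[1]}.png",cv2.vconcat([cv2.resize(a,(750,300),interpolation=cv2.INTER_CUBIC),cv2.resize(s["image"][130:250,90:390],(750,300),interpolation=cv2.INTER_CUBIC)]))
E
python3 slot.py a5
```

```text
t: 9.25
eef_pos: [0.499, 0.3838, 0.0777]
eef_rot: [[1.0, -0.029, -0.007], [-0.029, -1.0, -0.005], [-0.007, 0.005, -1.0]]
contact_force: [0.5, 0.4, 0.0]
gripper_width: 0.0516
t 9.25 pos [0.499  0.3838 0.0777] w 0.0516 F [0.5 0.4 0. ] q [ 52.2  30.7  -9.2  -0.2 -50.6  36.3]
rot [0.002, 0.003, 0.001] xyz [0.008, -0.005, 0.216] dist 0.065 ang 0.5
blue 0.066 empty 3
blue 0 empty 0
blue -0.066 482 x -0.0516 0.0528 y0 off 0.0016 slope deg -0.0 z 0.0292
grey 0.066 empty 0
grey 0 290 x -0.0383 0.0195 y0 off 0.0042 slope deg -2.0 z 0.033
grey -0.066 379 x -0.0582 0.0489 y0 off -0.0024 slope deg -0.0 z 0.038
```

View pics/a5.png

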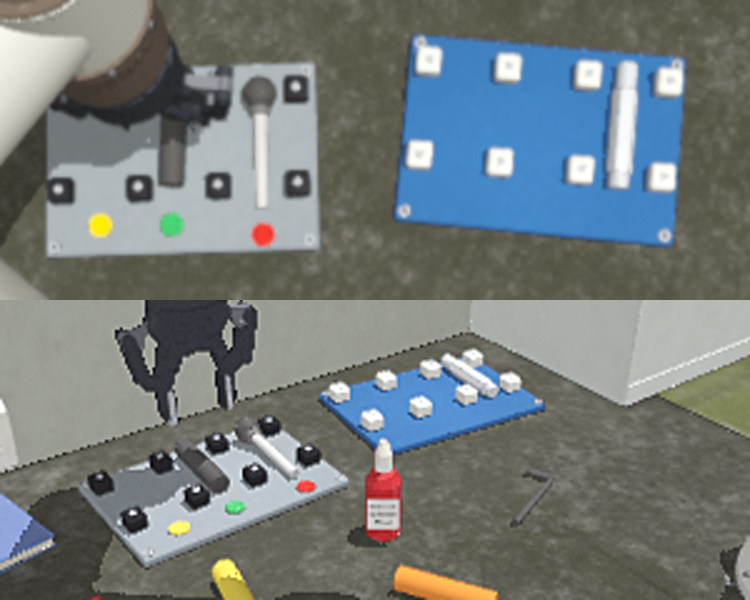

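The plug gauge lies flat in the rightmost blue slot (pixel (622,125)), off by 0.6 mm along it and 1.6 mm across it, at 0° and the expected height. The gripper is over the black sleeve at (172,150), so I'm going down.

```bash
python3 -m handwheel '[{"rotation":[0.002,0.003,0.001],"xyz":[0.008,-0.005,0.1],"jaw":-0.2},{"rotation":[0.002,0.003,0.001],"xyz":[0.008,-0.005,0.17],"jaw":-0.2},{"rotation":[0.002,0.003,0.001],"xyz":[0.008,-0.005,0.2],"jaw":-0.2},{"rotation":[0.002,0.003,0.001],"xyz":[0.008,-0.005,0.214],"jaw":-0.2},{"rotation":[0.002,0.003,0.001],"xyz":[0.008,-0.005,0.214],"jaw":-0.2}]'; python3 go.py .5008 .385 .013 -1.7
```

```text
t: 9.98
eef_pos: [0.5037, 0.3861, 0.0173]
eef_rot: [[1.0, -0.031, 0.004], [-0.031, -1.0, 0.004], [0.004, -0.004, -1.0]]
contact_force: [-0.4, -0.1, 0.3]
gripper_width: 0.0509
t 9.975 pos [0.5037 0.3861 0.0173] w 0.0509 F [-0.4 -0.1  0.3] q [ 52.1  35.  -11.9   0.1 -42.7  36.1]
rot [-0.002, -0.002, -0.001] xyz [-0.009, 0.004, 0.014] dist 0.005 ang 0.3
```

```bash
python3 -m handwheel '[{"rotation":[-0.002,-0.002,-0.001],"xyz":[-0.009,0.004,0.014],"jaw":-0.2},{"rotation":[-0.002,-0.002,-0.001],"xyz":[-0.009,0.004,0.014],"jaw":-0.2},{"rotation":[-0.002,-0.002,-0.001],"xyz":[-0.009,0.004,0.014],"jaw":-0.2}]'; python3 go.py .5008 .385 .013 -1.7;  python3 -m handwheel '[{"rotation":[0,0,0],"xyz":[0,0,0],"jaw":0.8},{"rotation":[0,0,0],"xyz":[0,0,0],"jaw":0.8},{"rotation":[0,0,0],"xyz":[0,0,0],"jaw":0.8},{"rotation":[0,0,0],"xyz":[0,0,0],"jaw":0.8}]' 60; python3 go.py .5008 .385 .013 -1.7
```

```text
t: 10.35
eef_pos: [0.501, 0.3851, 0.0133]
eef_rot: [[1.0, -0.029, 0.0], [-0.029, -1.0, 0.0], [0.0, -0.0, -1.0]]
contact_force: [-0.1, 0.6, -1.0]
gripper_width: 0.0507
t 10.35 pos [0.501  0.3851 0.0133] w 0.0507 F [-0.1  0.6 -1. ] q [ 52.2  35.3 -12.2   0.  -42.5  36.1]
rot [-0.0, -0.0, 0.0] xyz [-0.001, 0.0, 0.001] dist 0.0 ang 0.0
t: 10.85
eef_pos: [0.5012, 0.3854, 0.0137]
eef_rot: [[1.0, -0.029, 0.001], [-0.029, -1.0, 0.001], [0.001, -0.001, -1.0]]
contact_force: [-0.4, 0.6, 2.6]
gripper_width: 0.0204
t 10.85 pos [0.5012 0.3854 0.0137] w 0.0204 F [-0.4  0.6  2.6] q [ 52.2  35.2 -12.2   0.  -42.5  36.1]
rot [-0.0, -0.0, 0.0] xyz [-0.001, 0.002, 0.002] dist 0.001 ang 0.1
```

```bash
python3 -m handwheel '[{"rotation":[0,0,0],"xyz":[0,0,-0.03],"jaw":0.8},{"rotation":[0,0,0],"xyz":[0,0,-0.08],"jaw":0.8},{"rotation":[0,0,0],"xyz":[0,0,-0.2],"jaw":0.8},{"rotation":[0,0,0],"xyz":[0,0,-0.35],"jaw":0.8},{"rotation":[0,0,0],"xyz":[0,0.05,-0.46],"jaw":0.8}]' 80; python3 go.py .5097 .0808 .15 -6; python3 slot.py a6
```

```text
t: 11.48
eef_pos: [0.5011, 0.3712, 0.1547]
eef_rot: [[1.0, -0.028, 0.003], [-0.028, -1.0, 0.003], [0.003, -0.003, -1.0]]
contact_force: [0.0, -1.7, -0.6]
gripper_width: 0.0202
t 11.475 pos [0.5011 0.3712 0.1547] w 0.0202 F [ 0.  -1.7 -0.6] q [ 51.4  25.3  -6.1   0.  -58.4  37. ]
rot [-0.002, -0.001, 0.037] xyz [0.055, 0.967, 0.013] dist 0.291 ang 4.4
blue 0.066 empty 2
blue 0 empty 0
blue -0.066 485 x -0.0516 0.052 y0 off 0.0016 slope deg -0.2 z 0.0292
grey 0.066 empty 1
grey 0 empty 0
grey -0.066 380 x -0.0583 0.0487 y0 off -0.0023 slope deg -0.2 z 0.0379
```

View pics/a6.png

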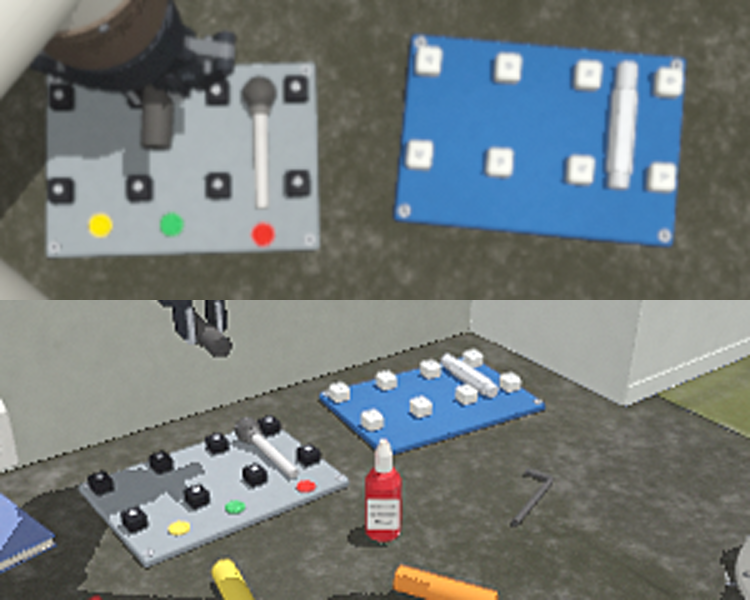

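The sleeve is lifted and held level (scene view, about (205,335)). Now I carry it to the middle slot.

```bash
python3 -m handwheel '[{"rotation":[-0.002,-0.001,0.01],"xyz":[0.01,0.18,0.01],"jaw":0.8},{"rotation":[-0.002,-0.001,0.02],"xyz":[0.02,0.37,0.01],"jaw":0.8},{"rotation":[-0.002,-0.001,0.03],"xyz":[0.03,0.56,0.01],"jaw":0.8},{"rotation":[-0.002,-0.001,0.037],"xyz":[0.045,0.75,0.01],"jaw":0.8},{"rotation":[-0.002,-0.001,0.037],"xyz":[0.055,0.93,0.01],"jaw":0.8}]' 80; python3 go.py .5097 .0808 .05 -6
```

```text
t: 12.2
eef_pos: [0.5103, 0.0898, 0.1523]
eef_rot: [[0.994, -0.106, 0.005], [-0.106, -0.994, 0.003], [0.004, -0.004, -1.0]]
contact_force: [1.2, 0.2, -1.2]
gripper_width: 0.0206
t 12.2 pos [0.5103 0.0898 0.1523] w 0.0206 F [ 1.2  0.2 -1.2] q [ 27.9  15.9 -21.1  -0.  -52.7  56. ]
rot [-0.002, -0.002, -0.001] xyz [-0.0, 0.031, 0.341] dist 0.103 ang 0.3
```

```bash
python3 -m handwheel '[{"rotation":[-0.002,-0.002,-0.001],"xyz":[0,0.031,0.1],"jaw":0.8},{"rotation":[-0.002,-0.002,-0.001],"xyz":[0,0.031,0.25],"jaw":0.8},{"rotation":[-0.002,-0.002,-0.001],"xyz":[0,0.031,0.36],"jaw":0.8},{"rotation":[-0.002,-0.002,-0.001],"xyz":[0,0.031,0.4],"jaw":0.8},{"rotation":[-0.002,-0.002,-0.001],"xyz":[0,0.031,0.4],"jaw":0.8}]' 80; python3 go.py .5097 .0808 .015 -6
```

```text
t: 12.82
eef_pos: [0.5096, 0.0809, 0.0319]
eef_rot: [[0.995, -0.104, -0.001], [-0.104, -0.995, -0.001], [-0.001, 0.001, -1.0]]
contact_force: [0.4, 0.9, -0.6]
gripper_width: 0.0202
t 12.825 pos [0.5096 0.0809 0.0319] w 0.0202 F [ 0.4  0.9 -0.6] q [ 27.1  25.5 -28.5   0.1 -36.1  56.9]
rot [0.001, 0.001, 0.0] xyz [0.0, 0.0, 0.056] dist 0.017 ang 0.1
```

```bash
python3 -m handwheel '[{"rotation":[0.001,0.001,0],"xyz":[0,0,0.025],"jaw":0.8},{"rotation":[0.001,0.001,0],"xyz":[0,0,0.045],"jaw":0.8},{"rotation":[0.001,0.001,0],"xyz":[0,0,0.056],"jaw":0.8},{"rotation":[0.001,0.001,0],"xyz":[0,0,0.056],"jaw":0.8}]' 80; python3 go.py .5097 .0808 .013 -6
```

```text
t: 13.32
eef_pos: [0.5096, 0.0809, 0.0151]
eef_rot: [[0.995, -0.104, 0.001], [-0.104, -0.995, 0.0], [0.001, -0.001, -1.0]]
contact_force: [0.5, 0.6, -0.7]
gripper_width: 0.0201
t 13.325 pos [0.5096 0.0809 0.0151] w 0.0201 F [ 0.5  0.6 -0.7] q [ 27.1  27.  -29.3   0.  -33.6  57. ]
rot [-0.0, -0.0, 0.0] xyz [0.0, 0.0, 0.007] dist 0.002 ang 0.1
```

```bash
python3 -m handwheel '[{"rotation":[0,0,0],"xyz":[0,0,0.006],"jaw":0.8},{"rotation":[0,0,0],"xyz":[0,0,0.006],"jaw":0.8}]' 80; python3 go.py .5097 .0808 .013 -6
```

```text
t: 13.58
eef_pos: [0.5099, 0.081, 0.0137]
eef_rot: [[0.995, -0.104, 0.002], [-0.104, -0.995, 0.001], [0.002, -0.001, -1.0]]
contact_force: [-0.1, 0.3, 1.8]
gripper_width: 0.0202
t 13.575 pos [0.5099 0.081  0.0137] w 0.0202 F [-0.1  0.3  1.8] q [ 27.1  27.2 -29.4   0.  -33.4  57. ]
rot [-0.0, -0.001, 0.0] xyz [-0.001, 0.001, 0.002] dist 0.001 ang 0.1
```

At the grasp height with light contact. I'll release and rise.

```bash
python3 -m handwheel '[{"rotation":[0,0,0],"xyz":[0,0,0],"jaw":0.3},{"rotation":[0,0,0],"xyz":[0,0,0],"jaw":-0.2},{"rotation":[0,0,0],"xyz":[0,0,0],"jaw":-0.2},{"rotation":[0,0,0],"xyz":[0,0,-0.05],"jaw":-0.2},{"rotation":[0,0,0],"xyz":[0,0,-0.2],"jaw":-0.2}]' ; python3 -m handwheel '[{"rotation":[0,0,0],"xyz":[0,0,-0.2],"jaw":-0.2},{"rotation":[0,0,0],"xyz":[0,-0.1,-0.3],"jaw":-0.2},{"rotation":[0,0,-0.02],"xyz":[-0.03,-0.25,-0.35],"jaw":-0.2},{"rotation":[0,0,-0.05],"xyz":[-0.08,-0.4,-0.35],"jaw":-0.2},{"rotation":[0,0,-0.057],"xyz":[-0.12,-0.55,-0.35],"jaw":-0.2}]'; python3 go.py .4908 .3131 .08 0.8
```

```text
t: 14.2
eef_pos: [0.5084, 0.0803, 0.0732]
eef_rot: [[0.995, -0.104, -0.003], [-0.104, -0.995, -0.002], [-0.003, 0.002, -1.0]]
contact_force: [0.5, 0.2, 0.6]
gripper_width: 0.0513
t: 14.82
eef_pos: [0.4897, 0.2497, 0.1797]
eef_rot: [[1.0, 0.016, -0.001], [0.016, -1.0, -0.0], [-0.001, 0.0, -1.0]]
contact_force: [0.3, 0.8, -0.0]
gripper_width: 0.051
t 14.825 pos [0.4897 0.2497 0.1797] w 0.051 F [ 0.3  0.8 -0. ] q [ 43.9  17.3 -14.5  -0.1 -58.2  47.1]
rot [0.0, 0.001, 0.001] xyz [0.008, -0.211, 0.332] dist 0.118 ang 0.1
```

```bash
python3 -m handwheel '[{"rotation":[0,0.001,0.001],"xyz":[0.004,-0.1,0.1],"jaw":-0.2},{"rotation":[0,0.001,0.001],"xyz":[0.008,-0.211,0.2],"jaw":-0.2},{"rotation":[0,0.001,0.001],"xyz":[0.008,-0.211,0.332],"jaw":-0.2},{"rotation":[0,0.001,0.001],"xyz":[0.008,-0.211,0.332],"jaw":-0.2}]'; python3 go.py .4908 .3131 .0125 0.8; python3 slot.py a7
```

```text
t: 15.32
eef_pos: [0.4891, 0.3117, 0.078]
eef_rot: [[1.0, 0.014, -0.004], [0.014, -1.0, -0.005], [-0.004, 0.005, -1.0]]
contact_force: [0.6, -0.3, 0.2]
gripper_width: 0.0513
t 15.325 pos [0.4891 0.3117 0.078 ] w 0.0513 F [ 0.6 -0.3  0.2] q [ 48.5  26.6 -16.8   0.  -46.9  42.3]
rot [0.002, 0.002, 0.0] xyz [0.006, -0.006, 0.218] dist 0.066 ang 0.4
blue 0.066 empty 3
blue 0 480 x -0.045 0.0448 y0 off 0.0013 slope deg 0.3 z 0.0327
blue -0.066 479 x -0.0519 0.0522 y0 off 0.0015 slope deg -0.1 z 0.0289
grey 0.066 empty 0
grey 0 empty 2
grey -0.066 170 x -0.0581 0.0057 y0 off -0.0025 slope deg -0.3 z 0.0272
```

View pics/a7.png

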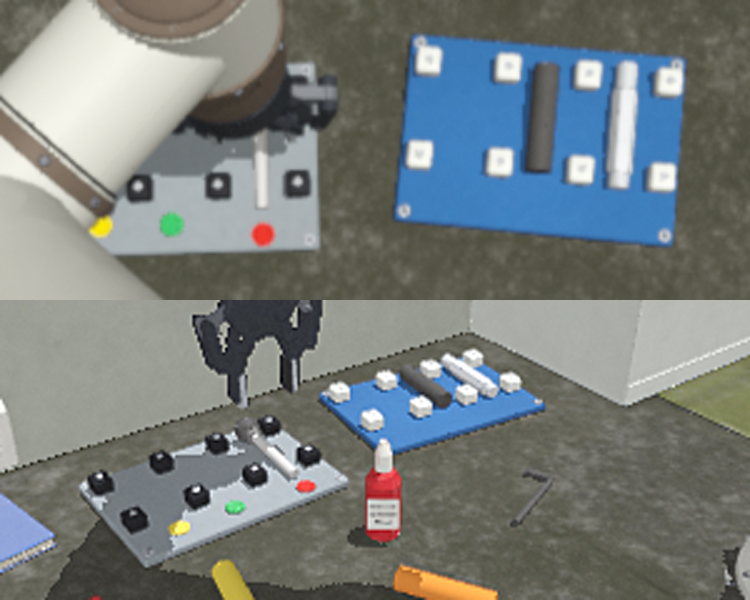

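The sleeve is flat and centred in the middle slot (pixel (542,118)), within 1.3 mm. The gripper is over the pin at (262,165), so I'm going down.

```bash
python3 -m handwheel '[{"rotation":[0.002,0.002,0],"xyz":[0.006,-0.006,0.1],"jaw":-0.2},{"rotation":[0.002,0.002,0],"xyz":[0.006,-0.006,0.17],"jaw":-0.2},{"rotation":[0.002,0.002,0],"xyz":[0.006,-0.006,0.2],"jaw":-0.2},{"rotation":[0.002,0.002,0],"xyz":[0.006,-0.006,0.214],"jaw":-0.2},{"rotation":[0.002,0.002,0],"xyz":[0.006,-0.006,0.214],"jaw":-0.2}]'; python3 go.py .4908 .3131 .0125 0.8
```

```text
t: 16.05
eef_pos: [0.4941, 0.3154, 0.0184]
eef_rot: [[1.0, 0.014, 0.008], [0.014, -1.0, 0.006], [0.008, -0.006, -1.0]]
contact_force: [1.1, -0.6, -0.1]
gripper_width: 0.0516
t 16.05 pos [0.4941 0.3154 0.0184] w 0.0516 F [ 1.1 -0.6 -0.1] q [ 48.4  31.4 -19.4   0.2 -38.6  42.3]
rot [-0.003, -0.004, 0.0] xyz [-0.011, 0.008, 0.02] dist 0.007 ang 0.5
```

```bash
python3 -m handwheel '[{"rotation":[-0.003,-0.004,0],"xyz":[-0.011,0.008,0.02],"jaw":-0.2},{"rotation":[-0.003,-0.004,0],"xyz":[-0.011,0.008,0.02],"jaw":-0.2},{"rotation":[-0.003,-0.004,0],"xyz":[-0.011,0.008,0.02],"jaw":-0.2}]'; python3 go.py .4908 .3131 .0125 0.8;  python3 -m handwheel '[{"rotation":[0,0,0],"xyz":[0,0,0],"jaw":1},{"rotation":[0,0,0],"xyz":[0,0,0],"jaw":1},{"rotation":[0,0,0],"xyz":[0,0,0],"jaw":1},{"rotation":[0,0,0],"xyz":[0,0,0],"jaw":1},{"rotation":[0,0,0],"xyz":[0,0,0],"jaw":1}]' 80; python3 go.py .4908 .3131 .0125 0.8
```

```text
t: 16.42
eef_pos: [0.4909, 0.3131, 0.0125]
eef_rot: [[1.0, 0.014, -0.001], [0.014, -1.0, -0.0], [-0.001, 0.0, -1.0]]
contact_force: [-0.4, -0.7, -0.1]
gripper_width: 0.0517
t 16.425 pos [0.4909 0.3131 0.0125] w 0.0517 F [-0.4 -0.7 -0.1] q [ 48.5  31.8 -19.7  -0.  -38.5  42.4]
rot [0.0, 0.0, 0.0] xyz [-0.0, -0.0, 0.0] dist 0.0 ang 0.0
t: 17.05
eef_pos: [0.491, 0.3133, 0.0127]
eef_rot: [[1.0, 0.015, -0.0], [0.015, -1.0, -0.0], [-0.0, 0.0, -1.0]]
contact_force: [-1.0, 0.2, 2.7]
gripper_width: 0.008
t 17.05 pos [0.491  0.3133 0.0127] w 0.008 F [-1.   0.2  2.7] q [ 48.5  31.8 -19.7  -0.  -38.5  42.4]
rot [0.0, 0.0, 0.0] xyz [-0.001, 0.001, 0.001] dist 0.0 ang 0.0
```

```bash
python3 -m handwheel '[{"rotation":[0,0,0],"xyz":[0,0,-0.03],"jaw":1},{"rotation":[0,0,0],"xyz":[0,0,-0.08],"jaw":1},{"rotation":[0,0,0],"xyz":[0,0,-0.2],"jaw":1},{"rotation":[0,0,0],"xyz":[0,0,-0.3],"jaw":1},{"rotation":[0,0,0],"xyz":[0,0,-0.3],"jaw":1}]' 100; python3 go.py .5165 .1464 .12 -6; python3 slot.py a8
```

```text
t: 17.68
eef_pos: [0.4924, 0.3146, 0.1063]
eef_rot: [[1.0, 0.015, 0.005], [0.015, -1.0, 0.005], [0.005, -0.005, -1.0]]
contact_force: [0.2, 0.2, -1.7]
gripper_width: 0.0072
t 17.675 pos [0.4924 0.3146 0.1063] w 0.0072 F [ 0.2  0.2 -1.7] q [ 48.5  24.7 -15.1   0.  -49.8  42.4]
rot [-0.002, -0.002, 0.057] xyz [0.072, 0.562, -0.048] dist 0.17 ang 6.9
blue 0.066 empty 3
blue 0 481 x -0.0451 0.045 y0 off 0.0013 slope deg 0.3 z 0.033
blue -0.066 482 x -0.0516 0.0523 y0 off 0.0016 slope deg 0.1 z 0.029
grey 0.066 empty 1
grey 0 empty 1
grey -0.066 empty 4
```

View pics/a8.png

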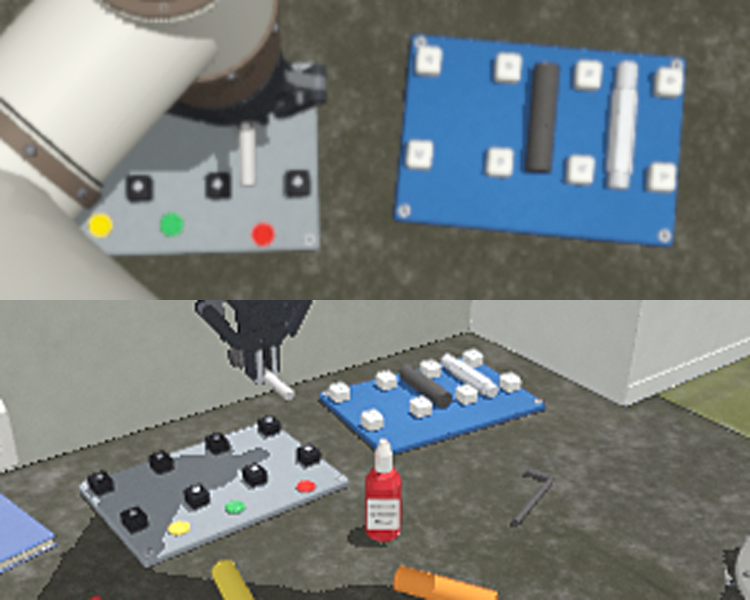

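The pin is held with its tail at about (290,393), tilted as it lay. Now I carry it to the leftmost slot.

```bash
python3 -m handwheel '[{"rotation":[-0.002,-0.002,0.015],"xyz":[0.02,0.14,-0.04],"jaw":1},{"rotation":[-0.002,-0.002,0.03],"xyz":[0.04,0.28,-0.048],"jaw":1},{"rotation":[-0.002,-0.002,0.045],"xyz":[0.06,0.42,-0.048],"jaw":1},{"rotation":[-0.002,-0.002,0.057],"xyz":[0.072,0.562,-0.048],"jaw":1},{"rotation":[-0.002,-0.002,0.057],"xyz":[0.072,0.562,-0.048],"jaw":1}]' 100; python3 go.py .5165 .1464 .04 -6
```

```text
t: 18.4
eef_pos: [0.5132, 0.1416, 0.1155]
eef_rot: [[0.994, -0.109, -0.009], [-0.109, -0.994, -0.006], [-0.008, 0.007, -1.0]]
contact_force: [-0.3, 0.1, -1.6]
gripper_width: 0.0074
t 18.4 pos [0.5132 0.1416 0.1155] w 0.0074 F [-0.3  0.1 -1.6] q [ 32.9  20.1 -21.2  -0.  -49.4  50.8]
rot [0.003, 0.004, -0.002] xyz [0.011, -0.019, 0.252] dist 0.076 ang 0.7
```

```bash
python3 -m handwheel '[{"rotation":[0.003,0.004,-0.002],"xyz":[0.011,-0.019,0.1],"jaw":1},{"rotation":[0.003,0.004,-0.002],"xyz":[0.011,-0.019,0.2],"jaw":1},{"rotation":[0.003,0.004,-0.002],"xyz":[0.011,-0.019,0.252],"jaw":1},{"rotation":[0.003,0.004,-0.002],"xyz":[0.011,-0.019,0.252],"jaw":1}]' 100; python3 go.py .5165 .1464 .015 -6
python3 - <<'E'
from cell import manip
import cv2
cv2.imwrite("pics/a9.png",cv2.resize(manip.grab_frame("scene")["image"][130:220,190:310],(800,600),interpolation=cv2.INTER_CUBIC))
E
```

```text
t: 18.9
eef_pos: [0.5157, 0.1464, 0.0385]
eef_rot: [[0.995, -0.105, -0.003], [-0.105, -0.995, -0.002], [-0.003, 0.003, -1.0]]
contact_force: [-0.0, -0.1, -0.5]
gripper_width: 0.0073
t 18.9 pos [0.5157 0.1464 0.0385] w 0.0073 F [-0.  -0.1 -0.5] q [ 33.2  26.4 -25.3   0.  -38.6  50.8]
rot [0.001, 0.001, -0.0] xyz [0.003, -0.001, 0.078] dist 0.024 ang 0.2
```

View pics/a9.png

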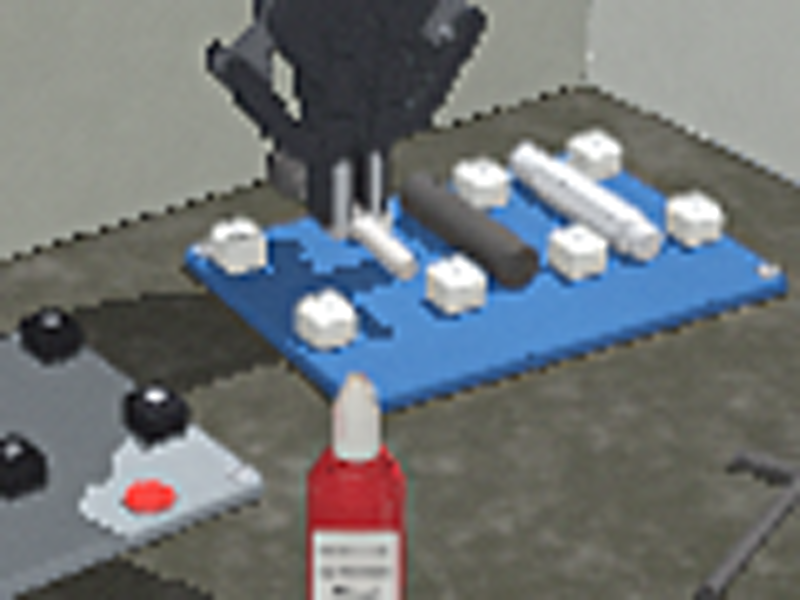

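The pin hangs over the leftmost slot at about (385,245), parallel to the sleeve. I'm lowering it.

```bash
python3 -m handwheel '[{"rotation":[0.001,0.001,0],"xyz":[0.003,-0.001,0.03],"jaw":1},{"rotation":[0.001,0.001,0],"xyz":[0.003,-0.001,0.06],"jaw":1},{"rotation":[0.001,0.001,0],"xyz":[0.003,-0.001,0.078],"jaw":1},{"rotation":[0.001,0.001,0],"xyz":[0.003,-0.001,0.078],"jaw":1}]' 100; python3 go.py .5165 .1464 .0125 -6
```

```text
t: 19.45
eef_pos: [0.5172, 0.1468, 0.0158]
eef_rot: [[0.995, -0.104, 0.001], [-0.104, -0.995, 0.0], [0.001, -0.0, -1.0]]
contact_force: [0.1, -0.1, -1.1]
gripper_width: 0.0075
t 19.45 pos [0.5172 0.1468 0.0158] w 0.0075 F [ 0.1 -0.1 -1.1] q [ 33.1  28.4 -26.2   0.  -35.3  50.9]
rot [-0.0, -0.0, 0.0] xyz [-0.002, 0.001, 0.011] dist 0.003 ang 0.1
```

```bash
python3 -m handwheel '[{"rotation":[0,0,0],"xyz":[-0.002,0.001,0.005],"jaw":1},{"rotation":[0,0,0],"xyz":[-0.002,0.001,0.01],"jaw":1},{"rotation":[0,0,0],"xyz":[-0.002,0.001,0.01],"jaw":1}]' 100; python3 go.py .5165 .1464 .0125 -6
```

```text
t: 19.82
eef_pos: [0.5166, 0.1466, 0.0129]
eef_rot: [[0.995, -0.104, 0.001], [-0.104, -0.995, 0.0], [0.001, -0.0, -1.0]]
contact_force: [-0.7, -0.3, -0.6]
gripper_width: 0.0076
t 19.825 pos [0.5166 0.1466 0.0129] w 0.0076 F [-0.7 -0.3 -0.6] q [ 33.2  28.6 -26.4   0.  -34.9  50.8]
rot [-0.0, -0.0, 0.0] xyz [-0.0, 0.001, 0.001] dist 0.0 ang 0.1
```

```bash
python3 -m handwheel '[{"rotation":[0,0,0],"xyz":[0,0,0.001],"jaw":0.6},{"rotation":[0,0,0],"xyz":[0,0,0.001],"jaw":0.3},{"rotation":[0,0,0],"xyz":[0,0,0],"jaw":-0.2},{"rotation":[0,0,0],"xyz":[0,0,0],"jaw":-0.2},{"rotation":[0,0,0],"xyz":[0,0,-0.05],"jaw":-0.2}]' && python3 -m handwheel '[{"rotation":[0,0,0],"xyz":[0,0,-0.15],"jaw":-0.2},{"rotation":[0,0,0],"xyz":[0,0,-0.35],"jaw":-0.2},{"rotation":[0,0,0],"xyz":[0,-0.2,-0.4],"jaw":-0.2},{"rotation":[0,0,0],"xyz":[0,-0.4,-0.4],"jaw":-0.2},{"rotation":[0,0,0],"xyz":[0,-0.6,-0.4],"jaw":-0.2}]' && python3 -m handwheel '[{"rotation":[0,0,0],"xyz":[0,-0.1,0],"jaw":-0.2},{"rotation":[0,0,0],"xyz":[0,-0.2,0],"jaw":-0.2},{"rotation":[0,0,0],"xyz":[0,-0.2,0],"jaw":-0.2}]'; python3 slot.py a10
```

```text
t: 20.45
eef_pos: [0.5158, 0.1461, 0.0275]
eef_rot: [[0.995, -0.104, -0.001], [-0.104, -0.995, -0.001], [-0.001, 0.001, -1.0]]
contact_force: [0.3, -0.8, -0.6]
gripper_width: 0.0509
t: 21.08
eef_pos: [0.535, 0.327, 0.1495]
eef_rot: [[0.995, -0.105, 0.001], [-0.105, -0.995, 0.001], [0.0, -0.001, -1.0]]
contact_force: [0.2, -0.1, 0.4]
gripper_width: 0.0511
t: 21.45
eef_pos: [0.5412, 0.3886, 0.1501]
eef_rot: [[0.995, -0.103, 0.001], [-0.103, -0.995, 0.001], [0.001, -0.002, -1.0]]
contact_force: [0.1, -0.8, -0.1]
gripper_width: 0.051
blue 0.066 386 x -0.0542 0.0529 y0 off 0.0006 slope deg 0.4 z 0.0374
blue 0 474 x -0.0452 0.0452 y0 off 0.0013 slope deg 0.3 z 0.033
blue -0.066 482 x -0.0514 0.0531 y0 off 0.0015 slope deg -0.1 z 0.0291
grey 0.066 empty 2
grey 0 empty 1
grey -0.066 empty 3
```

View pics/a10.png

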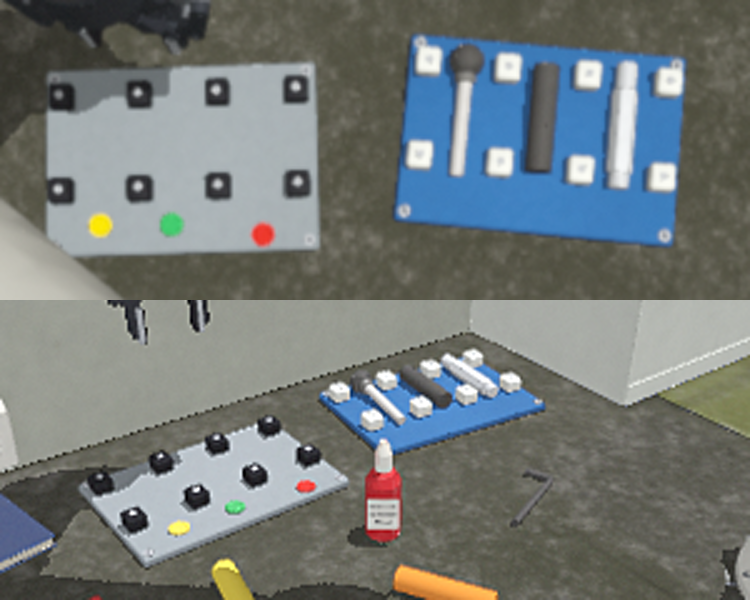

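All three parts lie flat in their mirrored slots: pin at (463,110), sleeve at (542,118), plug gauge at (622,125). The grey rack is empty, the bottle stands at the same pixel as before, and the arm is clear.

```bash
python3 -c "
from cell import manip
print(manip.sign_off())"
```

```text
the job is handed in; nothing more can be done
None
```

The three parts are in the blue rack in reverse order, and I handed the job in at about 21.6 s of the 72 s allowed. The plug gauge went from the left grey slot to the right blue slot, the sleeve from middle to middle, and the ball pin from right to left.

The last camera check gave these results:

| Part | Off-centre across the slot | Off-centre along the slot | Angle to the slot |
|---|---|---|---|
| Plug gauge | 1.5 mm | about 1 mm | 0.1° |
| Black sleeve | 1.3 mm | about 0 mm | 0.3° |
| Ball pin | 0.6 mm | about 1 mm | 0.4° |

All three tops were at the heights expected for parts lying on the slot floor. The red bottle stayed at the same place in the pictures, and the gripper was open and clear of everything.

- **First grasp:** my first grip on the plug gauge was about 5 mm too high and caught only the upper slopes of the hexagon. I opened, went lower and gripped again before lifting.
- **Jaw width:** the measured opening on each held part was 2 to 5 mm below its nominal width. I couldn't explain that, but nothing slipped.

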